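# Set the sign post in its spring-plunger holder

### The job

Take the sign post with the flat clip head out of the wooden block and slide it, foot first, down into the metal post holder, past the holder's side spring plunger, until the foot is fully home on the stop inside and the plunger has snapped into the groove of the post; then let go and leave it standing. Do it gently, by feel: never press the foot on the stop with more than 15 N, nor the holder with more than 40 N in all, and leave the other post and the goods around undisturbed.

Things in the scene. Friction and masses are not known exactly. Their poses are not given: they have to be found in the camera images.
- post: aluminium sign post with flat clip head, 150 g, 165 mm long, upright in a hole of the wooden block (foot 10 mm above the table). Origin: centre of the foot's underside, z up along the post. Round rod, diameter 16 mm; foot edge tapered over 10 mm, 6 mm across at the bottom. A ring groove 4 mm deep with sloped sides is centred 37 mm above the foot (12 mm wide at the surface)
- post_head (a point): centre of the post's head, 145 mm above its foot, axes as the post's. The head is a rigid flat clip block, 14 mm thick along x, 32 mm wide along y, 40 mm high; grip it from above across its 14 mm thickness
- other_post: the post in the other hole: same rod, but a round knob head 34 mm in diameter, 161 mm long; it stays where it is. Origin at its foot, z up. The two may stand in either hole
- rack: wooden block fixed on the table, 60 mm (x) by 150 mm (y), 45 mm high; origin at the centre of its underside. Two holes 18.5 mm wide, 35 mm deep, at y = +40 and -40 mm on its middle line
- holder: metal post holder fixed on the table: 92 x 92 x 8 mm base plate, square tube 42 x 42 mm up to 115 mm height. Origin: centre of the underside, z up. Square bore 18 mm wide, sides along its x and y. A carriage clamped in a slot of its -x wall, at a height that differs each time, carries the stop in the bore and the plunger, whose black knob reaches 49 mm from the axis
- holder_mouth (a point): centre of the holder's mouth, 115 mm above the table, axes as the holder's. The rim has a 45 degree lead-in 4 mm deep (26 mm wide at the top). The stop inside, on which the post's foot must rest, lies anywhere from 54 to 86 mm below this point (not measured: to be felt)
- plunger (a joint): side spring plunger, m. 0: in, its round nose (radius 4 mm) 5 mm inside the bore; grows as the post pushes it out: 1.5 to 3 mm with the rod beside it, about 0 once snapped into the groove. Axis 37 mm above the stop: it snaps as the foot nears the stop. Spring 8 N plus 1 N/mm. Wedging it out takes 7 to 20 N of push, sliding on 6 to 10 N; at the snap the push drops, at the stop it rises sharply
- tape_roll: round roll of tape, 51 mm in diameter, 18 mm high, lies behind the holder; bystander. Origin: centre of its underside
- ink_box: flat black box 69 x 86 x 21 mm on the table, nearest the robot; bystander. Origin: centre of its underside
- flat_box: flat white box 85 x 110 x 12 mm lying behind the upright sticker packs; bystander. Origin: centre of its underside

How it is judged:
By the outcome, as a careful person would: the job done as asked, in the order asked, and still so for the second after the job is handed in, with the robot touching nothing.
It also fails if it takes over 72 s, if anything falls off the work surface, if the arm or the gripper's body presses on something with over 40 N, if the wrist force passes 120 N, or if a joint passes its speed limit or range.

### The arm

A 6-joint arm with a two-finger parallel gripper is mounted at the origin on a cart in front of the work surface, level with it; the furniture and walls round the work are solid. World frame = base frame: x ahead of the robot, y to its left, z up, the work surface at z = 0. Lengths are in m, angles in rad, forces in N, time in s.
With the tool pointing down it reaches from about 0.3 to 0.875 m from the base axis. Payload 6.4 kg.
Tool frame: the origin (TCP) lies on the mounting face of the last link; the fingertips stand 173 mm ahead of it and the grasp point (between the pads) lies 155 mm ahead of it (ctrl.tip_reach is the distance from the TCP to the fingertips, in m); z points along the fingers, y is the line along which they close (so a half turn about z gives the same grasp; the last joint's range is limited). The gripper opens to 85 mm and grips with 20 to 120 N. Pads are 22 mm wide; open, the fingers measure 114 mm over their backs; the gripper's body (76 mm by 85 mm) begins 54 mm behind the grasp point. The pads swing forward as they close: fully open they stand 13 mm farther back than shut.
Start: joints at [-1.496, 0.181, 1.607, -0, 1.354, -0.206], TCP at [0.159, -0.552, 0.405] pointing down, gripper open.
Joint ranges: [-2.99, 2.99], [-0.89, 2.07], [0.3, 2.58], [-1.14, 4.28], [0, 2.63], [-3.12, 3.12]. Speed limits (rad/s): [2.57, 2.57, 3.01, 3.14, 3.14, 3.14].

### API

Orientations are given as a unit quaternion [w, x, y, z].
In Python, from bench import ctrl gives the robot as it stands.
- The arm moves only by the shell command python3 -m pendant 'ROWS'. ROWS is JSON, a list that holds one entry, the list of rows, each a list of 7 numbers: the opening, from 0 (shut) to 1 (fully open), then the shift along the tool's x, y, z in mm, then the turn, a rotation vector about the tool's x, y, z in rad. A call has 1 to 5 rows; each row is the pose to reach, as a shift and turn from the pose commanded when the call began, along the tool's axes at that moment; what a row does not reach only later rows make up. A row lasts 1/12 s, in which the tool goes at most 41.7 mm and 7.16 degrees, less where a joint would pass 70% of its speed; a pose out of reach is approached as far as the arm can. A call with a gripper value outside its range is refused whole. The fingers move at their own pace and stop on an object; the grip force is fixed at half the most. Time passes only in rows, so rows that repeat a pose let the fingers close. It gives the time, the measured TCP pose, the force, the opening and the grip force at its end, in the units of the state.
- ctrl.get_obs(): the state, without advancing time (a new reading comes with each control period).
- ctrl.camera(name): name is "side" or "top" or "wrist"; returns the picture (400x640x3 uint8, red, green, blue); there is no depth.
- ctrl.camera_params(name): a dict with "mtx" (3x3 intrinsics, pixels), "world_from_camera" (4x4, takes a point from camera to world coordinates); the wrist camera has in their place "tool_from_camera" (4x4, takes a point from camera to tool coordinates, whose origin is the TCP and whose axes are the flange's). Camera axes: x right, y down, z forward; pixel columns grow to the right and rows downward; lengths in m; the calibration is good to about 2 mm. The wrist camera is an equidistant fisheye: a pixel r from the principal point sees the ray r / f radians off the axis. A picture is of the moment at which its call begins: read the wrist's pose just before it. camera_params takes no time and is no camera call.
- ctrl.hand_in(): hands the job in; it is judged then, once.
Trained networks look in the newest picture that a camera, given by its name, has taken for a name from the list of things; names that differ only in an ending like _2 or _b are one class to them, and where a whole thing is asked for, a point or a joint stands for the part that bears it (a point fixed in the world has none). Each returns a list of dicts, best first, with "confidence" (0 to 1); they miss things now and then, are a little off and sometimes report something else, mostly with a low value. They report only what shows in the picture. A call takes as long as a camera call.
- ctrl.boxes_of(camera, name): "point" ([column, row] as shares, 0 to 1, of the picture: columns of its width, rows of its height, amid what is visible of it).
The state is a dict: "time_s": time; "q": joint angles; "dq": joint speeds; "joint_efforts": joint torques, N m; "eef_pos": TCP position; "eef_rot": TCP orientation; "wrist_force": force on the tool from outside, world axes, zero at the start; "torque": the same for the moment, N m; "opening": opening from 0.0 (shut) to 1.0 (fully open); "grasp_force": force on a finger pad.
Only numpy, scipy, OpenCV 4.12 (cv2) and the standard library are available. Lean on these libraries where they do the work, as an engineer would, in place of code of your own. Each camera call takes 0.05 s, during which the arm holds its last target. There are 200 camera calls.

## Working session

There is one attempt and no reset: what is moved stays moved. The work goes in short steps, Python scripts to look and compute and a shell command to move; the robot and the scene stay as the last step left them, time stands still between calls to the robot, and variables do not carry over. Pictures are saved under pics/ and viewed, at most 10 in all, crops included, and the job is handed in when it is done.

```bash
mkdir -p pics; ls; cat > h.py <<'E'
from bench import ctrl
import numpy as np, cv2
from scipy.spatial.transform import Rotation as R
def Tq(p,q):
    T=np.eye(4);T[:3,:3]=R.from_quat([q[1],q[2],q[3],q[0]]).as_matrix();T[:3,3]=p;return T
def snap(n,fn=None):
    o=ctrl.get_obs();im=ctrl.camera(n)
    if fn: cv2.imwrite('pics/'+fn,im[:,:,::-1])
    return o,im
def ray(n,px,o=None):
    P=ctrl.camera_params(n);K=np.array(P['mtx'])
    d=np.array([(px[0]-K[0,2])/K[0,0],(px[1]-K[1,2])/K[1,1]])
    if n=='wrist':
        r=np.hypot(*d);v=np.array([*(d/max(r,1e-9)*np.sin(r)),np.cos(r)]);T=Tq(o['eef_pos'],o['eef_rot'])@np.array(P['tool_from_camera'])
    else:
        v=np.array([*d,1.]);T=np.array(P['world_from_camera'])
    v=T[:3,:3]@v;return T[:3,3],v/np.linalg.norm(v)
def atz(n,px,z,o=None):
    c,v=ray(n,px,o);return c+v*(z-c[2])/v[2]
def proj(n,p,o=None):
    P=ctrl.camera_params(n);K=np.array(P['mtx'])
    T=Tq(o['eef_pos'],o['eef_rot'])@np.array(P['tool_from_camera']) if n=='wrist' else np.array(P['world_from_camera'])
    q=np.linalg.inv(T)@np.array([*p,1.]);q=q[:3]
    if n=='wrist':
        r=np.hypot(q[0],q[1]);t=np.arctan2(r,q[2]);d=q[:2]/max(r,1e-9)*t
    else: d=q[:2]/q[2]
    return np.array([K[0,0]*d[0]+K[0,2],K[1,1]*d[1]+K[1,2]])
def inter(rs):
    A=np.zeros((3,3));b=np.zeros(3)
    for c,v in rs:
        M=np.eye(3)-np.outer(v,v);A+=M;b+=M@c
    return np.linalg.solve(A,b)
E
python3 - <<'E'
from h import *
np.set_printoptions(precision=3,suppress=True)
for n in ['top','side','wrist']:
    o,_=snap(n,n+'0.png'); P=ctrl.camera_params(n); print(n,{k:np.array(v).round(3).tolist() for k,v in P.items() if k in('mtx','world_from_camera','tool_from_camera')})
    for t in ['post','post_head','other_post','rack','holder','holder_mouth','plunger','tape_roll','ink_box','flat_box']:
        try:
            print(t,[(np.array(b['point'])*[640,400]).round(0).tolist()+[round(b['confidence'],2)] for b in ctrl.boxes_of(n,t)[:3]])
        except Exception as e: print(t,e)
print(o)
a=cv2.imread('pics/top0.png');b=cv2.imread('pics/side0.png')
E
```

```text
pics
top {'mtx': [[378.552, 0.0, 321.326], [0.0, 378.552, 201.609], [0.0, 0.0, 1.0]], 'world_from_camera': [[0.001, -0.993, 0.121, 0.393], [-0.999, -0.005, -0.033, 0.155], [0.033, -0.121, -0.992, 1.088], [0.0, 0.0, 0.0, 1.0]]}
post []
post_head [[368.0, 252.0, 0.61], [227.0, 212.0, 0.45]]
other_post [[258.0, 214.0, 0.55]]
rack [[252.0, 219.0, 0.6]]
holder [[387.0, 204.0, 0.93]]
holder_mouth [[391.0, 204.0, 0.81]]
plunger []
tape_roll [[391.0, 172.0, 0.57], [231.0, 212.0, 0.16]]
ink_box [[366.0, 252.0, 0.64]]
flat_box [[313.0, 187.0, 0.69]]
side {'mtx': [[396.334, 0.0, 318.534], [0.0, 396.334, 199.49], [0.0, 0.0, 1.0]], 'world_from_camera': [[-0.907, -0.17, 0.386, 0.187], [-0.422, 0.4, -0.814, 0.824], [-0.016, -0.901, -0.434, 0.461], [0.0, 0.0, 0.0, 1.0]]}
post [[278.0, 238.0, 0.95], [305.0, 222.0, 0.73]]
post_head [[278.0, 239.0, 0.8]]
other_post [[308.0, 218.0, 0.88]]
rack [[290.0, 283.0, 0.73]]
holder [[350.0, 168.0, 0.93]]
holder_mouth [[349.0, 170.0, 0.81]]
plunger [[289.0, 285.0, 0.58]]
tape_roll [[320.0, 185.0, 0.45], [278.0, 237.0, 0.36]]
ink_box [[406.0, 215.0, 0.62]]
flat_box [[294.0, 234.0, 0.88], [275.0, 237.0, 0.66]]
wrist {'mtx': [[309.707, 0.0, 318.665], [0.0, 309.707, 200.226], [0.0, 0.0, 1.0]], 'tool_from_camera': [[0.001, -0.946, -0.323, 0.083], [1.0, 0.001, 0.002, -0.001], [-0.002, -0.323, 0.946, 0.031], [0.0, 0.0, 0.0, 1.0]]}
post []
post_head []
other_post []
rack []
holder []
holder_mouth []
plunger []
tape_roll []
ink_box []
flat_box []
{'time_s': 1.1, 'q': array([-1.496,  0.181,  1.607, -0.   ,  1.354, -0.206]), 'dq': array([-0.002, -0.001, -0.   ,  0.   ,  0.   ,  0.001]), 'joint_efforts': array([ -0.   , -44.485, -35.168,  -0.   ,   0.001,   0.   ]), 'eef_pos': array([ 0.159, -0.552,  0.405]), 'eef_rot': array([ 0.  ,  0.99,  0.14, -0.  ]), 'wrist_force': array([ 0.366,  0.711, -0.236]), 'torque': array([-0.05 ,  0.011,  0.019]), 'grasp_force': 0.0, 'opening': 1.0040218920970747}
```

```bash
python3 - <<'E'
import cv2,numpy as np
a=cv2.imread('pics/top0.png')[130:290,190:450];b=cv2.imread('pics/side0.png')[100:330,200:460]
a=cv2.resize(a,None,fx=2,fy=2);a=cv2.resize(a,(520,320));b=cv2.resize(b,None,fx=2.2,fy=2.2,interpolation=cv2.INTER_CUBIC)
cv2.imwrite('pics/a.png',cv2.resize(cv2.imread('pics/top0.png')[130:290,190:450],None,fx=3,fy=3,interpolation=cv2.INTER_CUBIC))
cv2.imwrite('pics/b.png',b)
E
```

```text
(no output)
```

View pics/a.png

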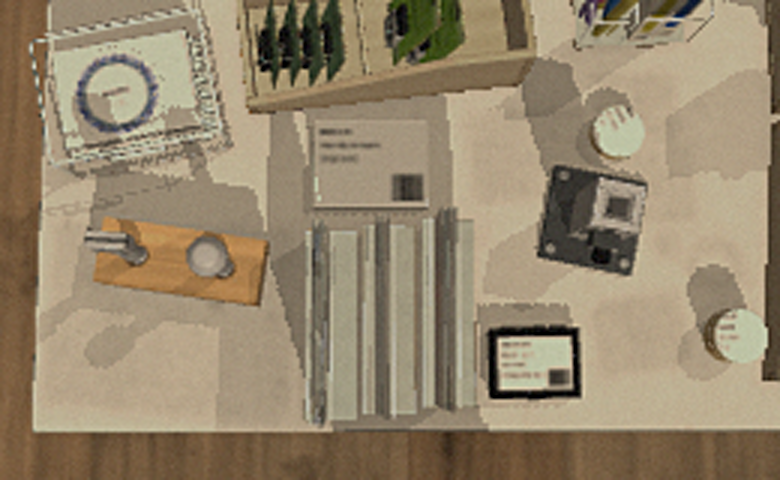

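View pics/b.png

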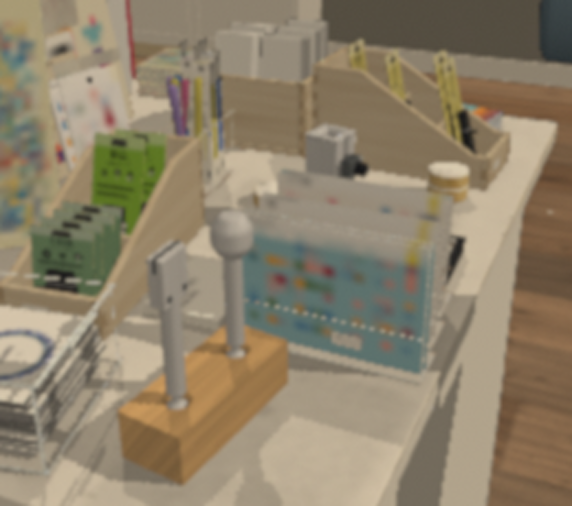

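```bash
python3 - <<'E'
from h import *
np.set_printoptions(precision=4,suppress=True)
print('head z.155',atz('top',(225,211),.165), atz('side',(276,221),.165))
print('head tri',inter([ray('top',(225,211)),ray('side',(277,222))]))
print('knob tri',inter([ray('top',(259,215)),ray('side',(306,206))]))
print('mouth tri',inter([ray('top',(395,199)),ray('side',(350,158))]),atz('top',(395,199),.115))
f=lambda c,z:atz('top',(c[0]/3+190,c[1]/3+130),z)
print('base',[f(c,.008)[:2] for c in [(553,165),(648,182),(632,275),(538,258)]])
print('rack',[f(c,.045)[:2] for c in [(103,218),(268,240),(258,304),(95,278)]])
o=ctrl.get_obs();T=Tq(o['eef_pos'],o['eef_rot']);print(T,o['time_s'])
E
```

```text
head z.155 [0.4816 0.359  0.165 ] [0.4789 0.3649 0.165 ]
head tri [0.4814 0.3597 0.1602]
knob tri [0.4722 0.2778 0.1522]
mouth tri [ 0.5199 -0.068   0.1187] [ 0.5197 -0.0691  0.115 ]
base [array([ 0.5744, -0.0342]), array([ 0.5583, -0.1265]), array([ 0.468 , -0.1087]), array([ 0.484 , -0.0183])]
rack [array([0.5162, 0.3881]), array([0.4966, 0.2369]), array([0.4378, 0.2451]), array([0.4611, 0.3935])]
[[ 0.9608  0.2771  0.      0.1594]
 [ 0.2771 -0.9608 -0.     -0.5525]
 [-0.      0.     -1.      0.4047]
 [ 0.      0.      0.      1.    ]] 1.65
```

```bash

python3 -m pendant '[[[1,33,-22,0,0,0,-0.11],[1,67,-44,0,0,0,-0.22],[1,100,-66,0,0,0,-0.33],[1,134,-88,0,0,0,-0.44],[1,167,-110,0,0,0,-0.559]]]'
python3 -m pendant '[[[1,40,-1,0,0,0,-0.11],[1,80,-2,0,0,0,-0.22],[1,120,-3,0,0,0,-0.33],[1,160,-4,0,0,0,-0.44],[1,200,-5,0,0,0,-0.559]]]'
python3 -m pendant '[[[1,38,14,0,0,0,0],[1,76,28,0,0,0,0],[1,113,42,0,0,0,0],[1,150,56,0,0,0,0],[1,150,56,0,0,0,0]]]'
python3 -m pendant '[[[1,0,0,0,0,0,0]]]'
python3 - <<'E'
from h import *
o,_=snap('wrist','w1.png')
for t in ['holder','holder_mouth','plunger','post','post_head','rack','other_post']:
    print(t,[(np.array(b['point'])*[640,400]).round(1).tolist()+[round(b['confidence'],2)] for b in ctrl.boxes_of('wrist',t)[:3]])
print(proj('wrist',[.52,-.069,.115],o))
E
```

```text
time_s: 2.07
eef_pos: [0.2901, -0.399, 0.4048]
eef_rot: [0.0, 0.912, 0.41, 0.0]
wrist_force: [0.3, 0.2, 0.2]
opening: 1.004
grasp_force: 0.0
time_s: 2.48
eef_pos: [0.42, -0.2465, 0.4051]
eef_rot: [0.0, 0.764, 0.646, 0.0]
wrist_force: [1.3, -0.4, 0.8]
opening: 0.998
grasp_force: 0.0
time_s: 2.9
eef_pos: [0.502, -0.1046, 0.405]
eef_rot: [-0.0, 0.763, 0.646, 0.001]
wrist_force: [-1.9, 0.6, 0.0]
opening: 0.999
grasp_force: 0.0
time_s: 2.98
eef_pos: [0.5007, -0.108, 0.4047]
eef_rot: [0.0, 0.764, 0.646, -0.0]
wrist_force: [0.9, -0.9, -0.2]
opening: 1.001
grasp_force: 0.0
holder [[329.0, 134.8, 0.63]]
holder_mouth [[329.3, 133.5, 0.68]]
plunger [[289.4, 143.6, 0.63]]
post []
post_head []
rack []
other_post [[402.5, 145.5, 0.49]]
[333.42921348 148.14987907]
```

View pics/w1.png

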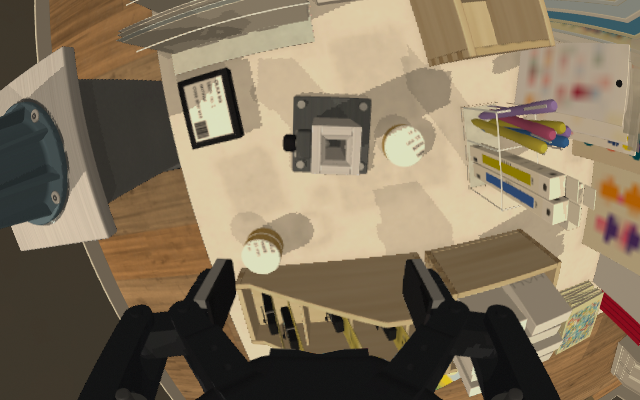

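```bash
python3 - <<'E'
from h import *
np.set_printoptions(precision=4,suppress=True)
im=cv2.imread('pics/w1.png')
cv2.imwrite('pics/c1.png',cv2.resize(im[115:185,300:370],None,fx=8,fy=8,interpolation=cv2.INTER_CUBIC))
o=ctrl.get_obs()
for p in [(336,149.3),(313,126),(361,124),(358,174),(311,173)]: print(atz('wrist',p,.115,o))
E
```

```text
[ 0.5213 -0.0736  0.115 ]
[ 0.5056 -0.0508  0.115 ]
[ 0.5454 -0.0556  0.115 ]
[ 0.5367 -0.0981  0.115 ]
[ 0.4968 -0.0904  0.115 ]
```

View pics/c1.png

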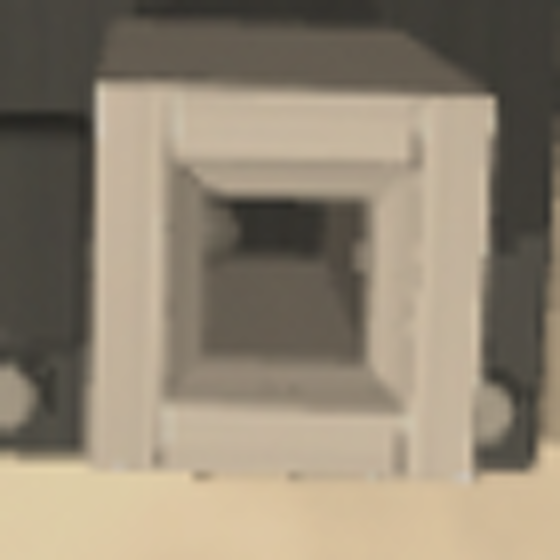

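```bash

python3 -m pendant '[[[1,38,-8,-12,0,0,0],[1,76,-16,-24,0,0,0],[1,114,-24,-35,0,0,0],[1,152,-32,-35,0,0,0],[1,190,-40,-35,0,0,0]]]'
python3 -m pendant '[[[1,38,-8,0,0,0,0],[1,76,-16,0,0,0,0],[1,114,-24,0,0,0,0],[1,152,-32,0,0,0,0],[1,190,-40,0,0,0,0]]]'
python3 -m pendant '[[[1,38,-9,0,0,0,0],[1,70,-18,0,0,0,0],[1,80,-18,0,0,0,0],[1,80,-18,0,0,0,0],[1,80,-18,0,0,0,0]]]'
python3 - <<'E'
from h import *
np.set_printoptions(precision=4,suppress=True)
o,im=snap('wrist','w2.png')
for t in ['post','post_head','other_post']:
    print(t,[(np.array(b['point'])*[640,400]).round(1).tolist()+[round(b['confidence'],2)] for b in ctrl.boxes_of('wrist',t)[:3]])
p=proj('wrist',[.481,.359,.175],o);print(p,o['eef_pos'],o['eef_rot'])
x,y=p.astype(int);print(x-60,y-50)
cv2.imwrite('pics/c2.png',cv2.resize(im[y-50:y+50,x-60:x+60,::-1],None,fx=6,fy=6,interpolation=cv2.INTER_CUBIC))
E
```

```text
time_s: 3.8
eef_pos: [0.4929, 0.0849, 0.4409]
eef_rot: [0.001, 0.766, 0.643, 0.001]
wrist_force: [0.8, 0.3, 0.2]
opening: 1.0
grasp_force: 0.0
time_s: 4.22
eef_pos: [0.486, 0.2793, 0.4399]
eef_rot: [0.0, 0.766, 0.643, 0.0]
wrist_force: [0.4, -1.0, 1.2]
opening: 1.005
grasp_force: 0.0
time_s: 4.63
eef_pos: [0.4824, 0.3595, 0.4393]
eef_rot: [0.0, 0.765, 0.644, -0.001]
wrist_force: [0.1, -0.7, 0.2]
opening: 0.999
grasp_force: 0.0
post [[312.0, 192.7, 0.76], [316.9, 266.7, 0.46]]
post_head [[315.4, 193.8, 0.87]]
other_post [[315.6, 266.5, 0.97]]
[317.0013 205.4395] [0.4824 0.3595 0.4393] [ 0.0002  0.7651  0.6439 -0.0005]
257 155
```

View pics/c2.png

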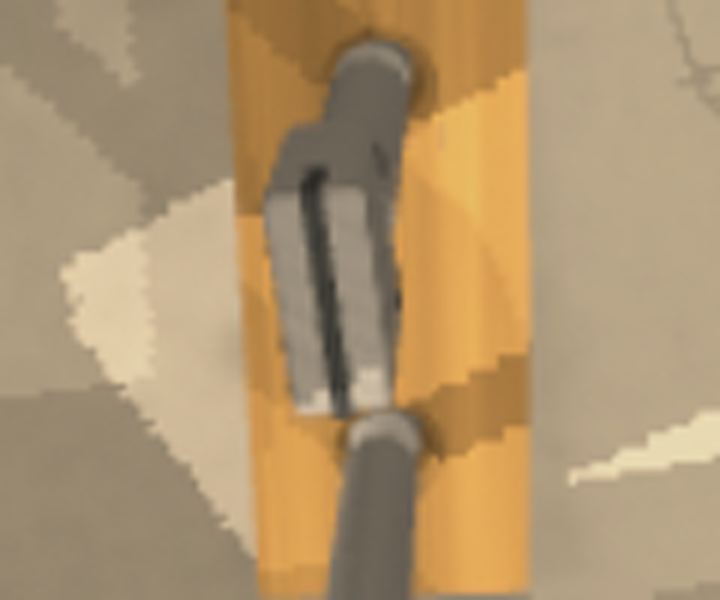

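```bash
python3 - <<'E'
from h import *
np.set_printoptions(precision=4,suppress=True)
o=ctrl.get_obs()
P=np.array([atz('wrist',(257+a/6,155+b/6),.175,o) for a,b in [(268,190),(365,190),(392,403),(297,413)]])
c=P.mean(0);print(P,c)
for i,j in [(0,3),(1,2)]: d=P[i]-P[j];print(np.degrees(np.arctan2(d[1],d[0])),np.linalg.norm(d))
T=Tq(o['eef_pos'],o['eef_rot']);h=np.degrees(np.arctan2(T[1,0],T[0,0]));print(h,T[:3,:3].T@(np.array([*c[:2],.31])-T[:3,3])*1000)
E
```

```text
[[0.4723 0.3755 0.175 ]
 [0.4848 0.3733 0.175 ]
 [0.4832 0.3428 0.175 ]
 [0.4701 0.3435 0.175 ]] [0.4776 0.3588 0.175 ]
86.187564919073 0.03200336242180805
86.99091552806857 0.030535854244602218
80.02086843888523 [ -0.4649  -5.0937 129.814 ]
```

```bash

python3 -m pendant '[[[1,0,-3,0,0,0,-0.06],[1,0,-5,30,0,0,-0.115],[1,0,-5,65,0,0,-0.115],[1,0,-5,100,0,0,-0.115],[1,0,-5,129,0,0,-0.115]]]'
python3 -m pendant '[[[0.5,0,0,0,0,0,0],[0.3,0,0,0,0,0,0],[0,0,0,0,0,0,0],[0,0,0,0,0,0,0],[0,0,0,0,0,0,0]]]'
python3 -m pendant '[[[0,0,0,0,0,0,0],[0,0,0,0,0,0,0],[0,0,0,0,0,0,0]]]'
```

```text
time_s: 5.25
eef_pos: [0.4771, 0.3593, 0.3089]
eef_rot: [-0.0, 0.728, 0.686, -0.0]
wrist_force: [-0.9, -0.6, -0.8]
opening: 0.999
grasp_force: 0.0
time_s: 5.67
eef_pos: [0.4781, 0.361, 0.3135]
eef_rot: [0.001, 0.727, 0.687, 0.002]
wrist_force: [-0.3, -0.0, -1.0]
opening: 0.299
grasp_force: 0.0
time_s: 5.92
eef_pos: [0.4786, 0.361, 0.3129]
eef_rot: [0.001, 0.727, 0.687, 0.003]
wrist_force: [5.1, -1.4, 6.2]
opening: 0.152
grasp_force: 59.6
```

```bash

python3 -m pendant '[[[0,0,0,-6,0,0,0],[0,0,0,-14,0,0,0],[0,0,0,-24,0,0,0],[0,0,0,-36,0,0,0],[0,0,0,-50,0,0,0]]]'
python3 -m pendant '[[[0,0,0,-25,0,0,0],[0,0,0,-55,0,0,0],[0,0,0,-80,0,0,0],[0,0,0,-100,0,0,0],[0,0,0,-100,0,0,0]]]'
python3 -m pendant '[[[0,0,0,0,0,0,0],[0,0,0,0,0,0,0]]]'
python3 - <<'E'
from h import *
np.set_printoptions(precision=4,suppress=True)
o,im=snap('wrist','w3.png');snap('side','s3.png')
print(o['eef_pos'],o['q'],o['torque'])
T=Tq(o['eef_pos'],o['eef_rot']);print(T)
for dz in (.28,.3,.31): print(proj('wrist',(T@[0,0,dz,1])[:3],o))
E
```

```text
time_s: 6.33
eef_pos: [0.4765, 0.3606, 0.3599]
eef_rot: [-0.001, 0.727, 0.687, -0.002]
wrist_force: [-0.0, -0.1, -1.3]
opening: 0.155
grasp_force: 59.5
time_s: 6.75
eef_pos: [0.4773, 0.3613, 0.4657]
eef_rot: [0.001, 0.727, 0.687, 0.003]
wrist_force: [0.9, -0.0, -1.2]
opening: 0.155
grasp_force: 59.4
time_s: 6.92
eef_pos: [0.4766, 0.3606, 0.4588]
eef_rot: [-0.001, 0.727, 0.687, -0.002]
wrist_force: [0.2, 0.0, -3.0]
opening: 0.152
grasp_force: 59.4
[0.4766 0.3606 0.4588] [0.4493 0.1924 1.4838 0.0003 1.4688 0.5061] [-0.0071  0.0011 -0.0173]
[[ 0.0568  0.9984 -0.0032  0.4766]
 [ 0.9984 -0.0568 -0.0012  0.3606]
 [-0.0014 -0.0031 -1.      0.4588]
 [ 0.      0.      0.      1.    ]]
[318.4043 198.6455]
[318.39   191.6087]
[318.3836 188.4354]
```

View pics/w3.png

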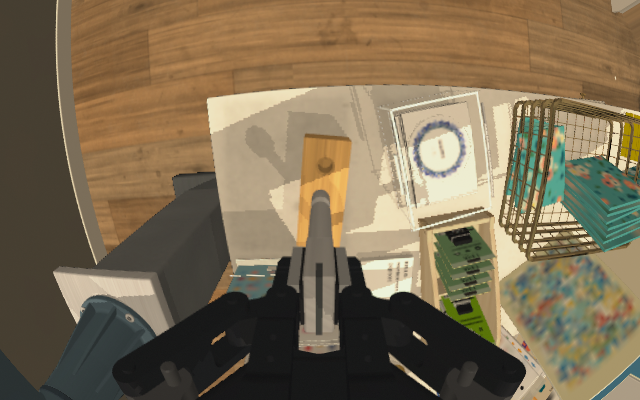

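```bash

python3 -m pendant '[[[0,-20,3,0,0,0,0],[0,-58,9,0,0,0,0],[0,-97,15,0,0,0,0],[0,-136,22,0,0,0,0],[0,-175,28,0,0,0,0]]]'
python3 -m pendant '[[[0,-39,6,0,0,0,0],[0,-78,12,0,0,0,0],[0,-117,19,0,0,0,0],[0,-156,25,0,0,0,0],[0,-195,31,0,0,0,0]]]'
python3 -m pendant '[[[0,-30,5,0,0,0,0],[0,-50,8,0,0,0,0],[0,-59,10,0,0,0,0],[0,-59,10,0,0,0,0],[0,-59,10,0,0,0,0]]]'
python3 -m pendant '[[[0,0,0,0,0,0,0],[0,0,0,0,0,0,0],[0,0,0,0,0,0,0]]]'
python3 - <<'E'
from h import *
np.set_printoptions(precision=4,suppress=True)
o,im=snap('wrist','w4.png');os,ims=snap('side','s4.png');ot,imt=snap('top','t4.png')
print(o['eef_pos'],o['eef_rot'],os['eef_pos'],o['wrist_force'])
T=Tq(o['eef_pos'],o['eef_rot'])
for n in('wrist','side','top'): print(n,proj(n,(T@[0,0,.3,1])[:3],o),proj(n,[.521,-.072,.115],o))
a=cv2.resize(im[100:220,260:380,::-1],(390,390),interpolation=cv2.INTER_CUBIC)
b=cv2.resize(ims[80:200,290:410,::-1],(390,390),interpolation=cv2.INTER_CUBIC)
cv2.imwrite('pics/c4.png',np.hstack([a,b]))
E
```

```text
time_s: 7.43
eef_pos: [0.4947, 0.183, 0.459]
eef_rot: [-0.001, 0.727, 0.687, -0.001]
wrist_force: [0.9, 0.6, -1.1]
opening: 0.151
grasp_force: 59.5
time_s: 7.85
eef_pos: [0.5145, -0.0138, 0.4592]
eef_rot: [-0.001, 0.727, 0.687, -0.001]
wrist_force: [0.1, 0.3, -0.7]
opening: 0.157
grasp_force: 59.5
time_s: 8.27
eef_pos: [0.5215, -0.0711, 0.4597]
eef_rot: [-0.001, 0.727, 0.686, -0.0]
wrist_force: [-0.4, 1.1, -1.8]
opening: 0.154
grasp_force: 59.4
time_s: 8.52
eef_pos: [0.5216, -0.0701, 0.4607]
eef_rot: [-0.0, 0.726, 0.687, 0.0]
wrist_force: [-0.1, 0.1, -0.7]
opening: 0.156
grasp_force: 59.4
[ 0.5216 -0.0701  0.4607] [-0.0001  0.7263  0.6874  0.0001] [ 0.5217 -0.0703  0.4608] [-0.128   0.0638 -0.6734]
wrist [318.3901 191.6102] [317.8511 180.4484]
side [350.1894 141.6864] [350.3644 158.8304]
top [399.5302 195.8917] [396.1055 198.5264]
```

View pics/c4.png

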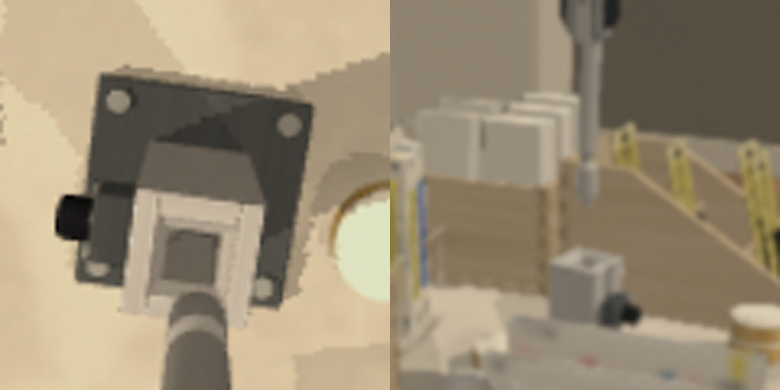

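```bash
python3 - <<'E'
from h import *
np.set_printoptions(precision=4,suppress=True)
a=cv2.imread('pics/w4.png')[150:205,290:350];b=cv2.imread('pics/s4.png')[135:180,330:372]
a=cv2.resize(a,(480,440),interpolation=cv2.INTER_CUBIC);b=cv2.resize(b,None,fx=7.4,fy=9.78,interpolation=cv2.INTER_CUBIC)
b=cv2.resize(b,(310,440));cv2.imwrite('pics/c5.png',np.hstack([a,b]))
E
```

```text
(no output)
```

View pics/c5.png

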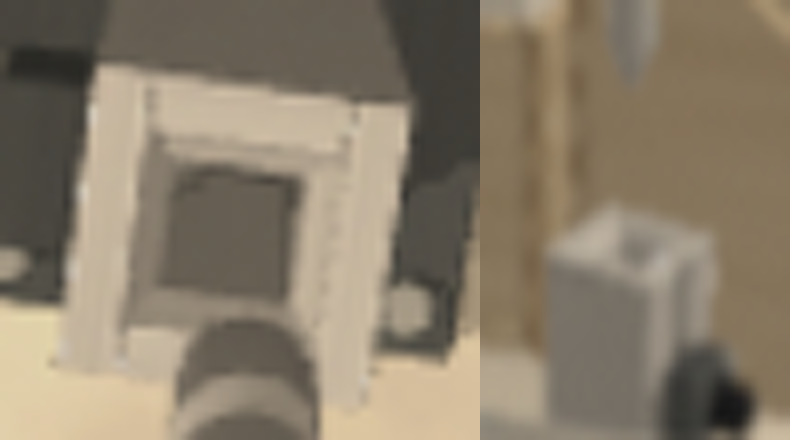

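```bash
python3 - <<'E'
from h import *
from scipy.optimize import least_squares
np.set_printoptions(precision=4,suppress=True)
o=ctrl.get_obs();T=Tq(o['eef_pos'],o['eef_rot']);print(o['time_s'])
# silhouette of tapered foot in wrist image vs offset
def sil(off):
    pts=[];a=np.linspace(0,2*np.pi,60)
    for h,r in((0,3),(10,8),(20,8)):
        c=T@[off[0],off[1],.3-h/1e3,1]
        pts.append(np.array([proj('wrist',c[:3]+np.array([np.cos(t),np.sin(t),0])*r/1e3,o) for t in a]))
    P=np.vstack(pts);return P[:,1].min(), (pts[2][:,0].min()+pts[2][:,0].max())/2
print(sil((0,0)))
s=least_squares(lambda u:np.array(sil(u/1e3))-[189.75,320.8],[0,0],diff_step=.01,x_scale=1).x if 0 else None
g=np.linalg.solve(np.array([[ (sil((.002,0))[k]-sil((0,0))[k])/2,(sil((0,.002))[k]-sil((0,0))[k])/2] for k in(0,1)]),np.array([189.75,320.8])-sil((0,0)))
print('foot off tool mm',g); foot=(T@[*(g/1e3),.3,1])[:3]
m=atz('wrist',(318.9,179.3),.115,o);print('foot',foot,'mouth',m,'tool diff',(T[:3,:3].T@(m-foot))*1e3)
# side: column of axis at foot vs mouth
print('side',proj('side',foot,o),proj('side',m,o),proj('side',(T@[0,0,.3,1])[:3],o))
E
```

```text
8.6667
(np.float64(186.28263316413694), np.float64(318.39954811088313))
foot off tool mm [-3.143  2.043]
foot [ 0.5236 -0.074   0.1608] mouth [ 0.5223 -0.0715  0.115 ] tool diff [ 2.3966 -1.4783 45.7745]
side [350.0183 141.1344] [349.8303 158.8299] [350.2537 141.5846]
```

```bash

python3 -m pendant '[[[0,2.4,-1.5,0,0,0,0],[0,2.4,-1.5,15,0,0,0],[0,2.4,-1.5,30,0,0,0],[0,2.4,-1.5,38,0,0,0],[0,2.4,-1.5,38,0,0,0]]]'
python3 -m pendant '[[[0,0,0,3,0,0,0],[0,0,0,6,0,0,0],[0,0,0,9,0,0,0],[0,0,0,10,0,0,0],[0,0,0,10,0,0,0]]]'
python3 -c "
from h import *
print(ctrl.get_obs()['torque'])"
```

```text
time_s: 9.08
eef_pos: [0.5197, -0.0686, 0.4205]
eef_rot: [-0.002, 0.727, 0.687, -0.001]
wrist_force: [0.3, 0.9, -1.4]
opening: 0.155
grasp_force: 59.2
time_s: 9.5
eef_pos: [0.5203, -0.069, 0.4127]
eef_rot: [-0.0, 0.727, 0.687, 0.0]
wrist_force: [0.2, -0.2, -1.0]
opening: 0.16
grasp_force: 59.2
[-0.00489914 -0.02232368  0.02550777]
```

```bash

python3 -m pendant '[[[0,0,0,2,0,0,0],[0,0,0,4,0,0,0],[0,0,0,4,0,0,0]]]' | grep -E 'pos|force'
python3 -m pendant '[[[0,0,0,2,0,0,0],[0,0,0,4,0,0,0],[0,0,0,4,0,0,0]]]' | grep -E 'pos|force'
```

```text
eef_pos: [0.5202, -0.069, 0.4083]
wrist_force: [-0.1, 1.1, -1.7]
grasp_force: 59.2
eef_pos: [0.5202, -0.0689, 0.4042]
wrist_force: [-1.2, -0.0, -1.6]
grasp_force: 59.2
```

```bash

python3 -m pendant '[[[0,0,0,1.5,0,0,0],[0,0,0,3,0,0,0],[0,0,0,3,0,0,0]]]' | grep -E 'pos|force'
python3 -m pendant '[[[0,0,0,1.5,0,0,0],[0,0,0,3,0,0,0],[0,0,0,3,0,0,0]]]' | grep -E 'pos|force'
python3 -m pendant '[[[0,0,0,1,0,0,0],[0,0,0,2,0,0,0],[0,0,0,2,0,0,0]]]' | grep -E 'pos|force'
```

```text
eef_pos: [0.5203, -0.0689, 0.4013]
wrist_force: [0.0, 1.6, -1.8]
grasp_force: 59.2
eef_pos: [0.5203, -0.0689, 0.3984]
wrist_force: [0.5, -0.5, -0.9]
grasp_force: 59.2
eef_pos: [0.5203, -0.0689, 0.3965]
wrist_force: [0.3, 0.9, -1.9]
grasp_force: 59.3
```

```bash

for i in 1; do
python3 -m pendant '[[[0,0,0,1,0,0,0],[0,0,0,2,0,0,0],[0,0,0,2,0,0,0]]]' | grep -E 'pos|t_force'
python3 -m pendant '[[[0,0,0,1,0,0,0],[0,0,0,2,0,0,0],[0,0,0,2,0,0,0]]]' | grep -E 'pos|t_force'
python3 -m pendant '[[[0,0,0,1,0,0,0],[0,0,0,2,0,0,0],[0,0,0,2,0,0,0]]]' | grep -E 'pos|t_force'
python3 -m pendant '[[[0,0,0,1,0,0,0],[0,0,0,2,0,0,0],[0,0,0,2,0,0,0]]]' | grep -E 'pos|t_force'
done
```

```text
eef_pos: [0.5203, -0.069, 0.3945]
wrist_force: [-0.2, 0.6, -1.2]
eef_pos: [0.5203, -0.069, 0.3924]
wrist_force: [0.2, 0.3, -1.8]
eef_pos: [0.5203, -0.069, 0.3905]
wrist_force: [0.4, 0.5, -1.3]
eef_pos: [0.5203, -0.069, 0.3885]
wrist_force: [0.1, 1.0, -2.2]
```

```bash

python3 -m pendant '[[[0,0,0,1,0,0,0],[0,0,0,2,0,0,0],[0,0,0,2,0,0,0]]]' | grep -E 'pos|t_force'
python3 -m pendant '[[[0,0,0,1,0,0,0],[0,0,0,2,0,0,0],[0,0,0,2,0,0,0]]]' | grep -E 'pos|t_force'
python3 -m pendant '[[[0,0,0,1,0,0,0],[0,0,0,2,0,0,0],[0,0,0,2,0,0,0]]]' | grep -E 'pos|t_force'
python3 -m pendant '[[[0,0,0,1,0,0,0],[0,0,0,2,0,0,0],[0,0,0,2,0,0,0]]]' | grep -E 'pos|t_force'
```

```text
eef_pos: [0.5203, -0.069, 0.3865]
wrist_force: [1.3, 1.5, -1.1]
eef_pos: [0.5203, -0.069, 0.3845]
wrist_force: [0.0, 1.1, -1.3]
eef_pos: [0.5203, -0.069, 0.3825]
wrist_force: [0.0, 1.0, -2.1]
eef_pos: [0.5203, -0.069, 0.3805]
wrist_force: [-0.1, 1.3, -2.5]
```

```bash

python3 -m pendant '[[[0,0,0,1,0,0,0],[0,0,0,2,0,0,0],[0,0,0,2,0,0,0]]]' | grep -E 'pos|t_force'
python3 -m pendant '[[[0,0,0,1,0,0,0],[0,0,0,2,0,0,0],[0,0,0,2,0,0,0]]]' | grep -E 'pos|t_force'
python3 -m pendant '[[[0,0,0,1,0,0,0],[0,0,0,2,0,0,0],[0,0,0,2,0,0,0]]]' | grep -E 'pos|t_force'
```

```text
eef_pos: [0.5204, -0.069, 0.3786]
wrist_force: [1.3, 1.7, -1.6]
eef_pos: [0.5206, -0.0691, 0.3771]
wrist_force: [1.4, 1.1, 0.9]
eef_pos: [0.5208, -0.0691, 0.3765]
wrist_force: [-0.4, 2.2, 9.6]
```

```bash

python3 -m pendant '[[[0,0,0,0.5,0,0,0],[0,0,0,1,0,0,0],[0,0,0,1,0,0,0]]]' | grep -E 'pos|t_force'
python3 -m pendant '[[[0,0,0,0.5,0,0,0],[0,0,0,1,0,0,0],[0,0,0,1,0,0,0]]]' | grep -E 'pos|t_force'
```

```text
eef_pos: [0.5208, -0.0691, 0.3763]
wrist_force: [-1.7, 2.1, 14.6]
eef_pos: [0.5209, -0.0691, 0.3756]
wrist_force: [-2.8, 2.4, 15.4]
```

```bash

python3 -m pendant '[[[0,0,0,0.5,0,0,0],[0,0,0,1,0,0,0],[0,0,0,1,0,0,0]]]' | grep -E 'pos|t_force'
python3 -m pendant '[[[0,0,0,0.5,0,0,0],[0,0,0,1,0,0,0],[0,0,0,1,0,0,0]]]' | grep -E 'pos|t_force'
```

```text
eef_pos: [0.5209, -0.0691, 0.3748]
wrist_force: [-3.1, 3.2, 16.5]
eef_pos: [0.5209, -0.0691, 0.3738]
wrist_force: [-2.6, 2.4, 16.8]
```

```bash

python3 -m pendant '[[[0,0,0,0.5,0,0,0],[0,0,0,1,0,0,0],[0,0,0,1,0,0,0]]]' | grep -E 'pos|t_force'
python3 -m pendant '[[[0,0,0,0.5,0,0,0],[0,0,0,1,0,0,0],[0,0,0,1,0,0,0]]]' | grep -E 'pos|t_force'
python3 -m pendant '[[[0,0,0,0.5,0,0,0],[0,0,0,1,0,0,0],[0,0,0,1,0,0,0]]]' | grep -E 'pos|t_force'
```

```text
eef_pos: [0.5208, -0.0691, 0.3725]
wrist_force: [-3.0, 2.7, 14.2]
eef_pos: [0.5208, -0.0691, 0.3713]
wrist_force: [-2.3, 2.0, 14.4]
eef_pos: [0.5208, -0.069, 0.3698]
wrist_force: [-1.7, 1.2, 11.3]
```

```bash

python3 -m pendant '[[[0,0,0,1,0,0,0],[0,0,0,2,0,0,0],[0,0,0,2,0,0,0]]]' | grep -E 'pos|t_force'
python3 -m pendant '[[[0,0,0,1,0,0,0],[0,0,0,2,0,0,0],[0,0,0,2,0,0,0]]]' | grep -E 'pos|t_force'
python3 -m pendant '[[[0,0,0,1,0,0,0],[0,0,0,2,0,0,0],[0,0,0,2,0,0,0]]]' | grep -E 'time|pos|t_force'
```

```text
eef_pos: [0.5208, -0.069, 0.3676]
wrist_force: [-1.4, 2.9, 9.8]
eef_pos: [0.5208, -0.0691, 0.3655]
wrist_force: [-1.1, 1.8, 10.2]
time_s: 16.0
eef_pos: [0.5208, -0.0691, 0.3635]
wrist_force: [-1.2, 2.1, 10.5]
```

```bash

python3 -m pendant '[[[0,0,0,1,0,0,0],[0,0,0,2,0,0,0],[0,0,0,2,0,0,0]]]' | grep -E 'pos|t_force'
python3 -m pendant '[[[0,0,0,1,0,0,0],[0,0,0,2,0,0,0],[0,0,0,2,0,0,0]]]' | grep -E 'pos|t_force'
python3 -m pendant '[[[0,0,0,1,0,0,0],[0,0,0,2,0,0,0],[0,0,0,2,0,0,0]]]' | grep -E 'pos|t_force'
python3 -m pendant '[[[0,0,0,1,0,0,0],[0,0,0,2,0,0,0],[0,0,0,2,0,0,0]]]' | grep -E 'pos|t_force'
```

```text
eef_pos: [0.5208, -0.0691, 0.3615]
wrist_force: [-1.7, 2.7, 9.1]
eef_pos: [0.5208, -0.0691, 0.3595]
wrist_force: [-0.8, 1.3, 8.9]
eef_pos: [0.5208, -0.0691, 0.3574]
wrist_force: [-0.5, 1.4, 9.0]
eef_pos: [0.5208, -0.0691, 0.3555]
wrist_force: [-1.3, 2.4, 9.9]
```

```bash

python3 -m pendant '[[[0,0,0,0.5,0,0,0],[0,0,0,1,0,0,0],[0,0,0,1,0,0,0]]]' | grep -E 'pos|t_force'
python3 -m pendant '[[[0,0,0,0.5,0,0,0],[0,0,0,1,0,0,0],[0,0,0,1,0,0,0]]]' | grep -E 'pos|t_force'
python3 -m pendant '[[[0,0,0,0.5,0,0,0],[0,0,0,1,0,0,0],[0,0,0,1,0,0,0]]]' | grep -E 'pos|t_force'
```

```text
eef_pos: [0.5208, -0.0691, 0.3546]
wrist_force: [-0.6, 0.7, 10.3]
eef_pos: [0.5209, -0.0691, 0.3536]
wrist_force: [-1.8, 2.2, 10.3]
eef_pos: [0.5209, -0.0691, 0.3527]
wrist_force: [-0.3, 1.5, 11.0]
```

```bash

python3 -m pendant '[[[0,0,0,0.5,0,0,0],[0,0,0,1,0,0,0],[0,0,0,1,0,0,0]]]' | grep -E 'pos|t_force'
python3 -m pendant '[[[0,0,0,0.5,0,0,0],[0,0,0,1,0,0,0],[0,0,0,1,0,0,0]]]' | grep -E 'pos|t_force'
python3 -m pendant '[[[0,0,0,0.5,0,0,0],[0,0,0,1,0,0,0],[0,0,0,1,0,0,0]]]' | grep -E 'pos|t_force'
```

```text
eef_pos: [0.5209, -0.0691, 0.3517]
wrist_force: [-0.3, 1.7, 11.9]
eef_pos: [0.5208, -0.0691, 0.3505]
wrist_force: [-0.0, 2.1, 10.8]
eef_pos: [0.5208, -0.0691, 0.3489]
wrist_force: [1.7, 1.9, 4.8]
```

```bash

python3 -m pendant '[[[0,0,0,0.5,0,0,0],[0,0,0,1,0,0,0],[0,0,0,1,0,0,0]]]' | grep -E 'pos|t_force'
python3 -m pendant '[[[0,0,0,0.5,0,0,0],[0,0,0,1,0,0,0],[0,0,0,1,0,0,0]]]' | grep -E 'pos|t_force'
```

```text
eef_pos: [0.5206, -0.069, 0.3469]
wrist_force: [3.3, 0.3, 0.0]
eef_pos: [0.5202, -0.069, 0.3451]
wrist_force: [3.4, 0.3, -1.8]
```

```bash

python3 -m pendant '[[[0,0,0,0.5,0,0,0],[0,0,0,0.5,0,0,0]]]' | grep -E 'pos|t_force'
python3 -m pendant '[[[0,0,0,0.5,0,0,0],[0,0,0,0.5,0,0,0]]]' | grep -E 'pos|t_force'
python3 -m pendant '[[[0,0,0,0.5,0,0,0],[0,0,0,0.5,0,0,0]]]' | grep -E 'pos|t_force'
```

```text
eef_pos: [0.5202, -0.069, 0.3447]
wrist_force: [1.4, 0.6, -3.3]
eef_pos: [0.5202, -0.069, 0.3444]
wrist_force: [2.7, -0.1, -1.8]
eef_pos: [0.5202, -0.0689, 0.3441]
wrist_force: [1.4, 0.4, -0.4]
```

```bash

python3 -m pendant '[[[0,0,0,0.5,0,0,0],[0,0,0,0.5,0,0,0]]]' | grep -E 'pos|t_force'
python3 -m pendant '[[[0,0,0,0.5,0,0,0],[0,0,0,0.5,0,0,0]]]' | grep -E 'pos|t_force'
```

```text
eef_pos: [0.5203, -0.069, 0.344]
wrist_force: [0.3, 0.0, 1.8]
eef_pos: [0.5204, -0.069, 0.3439]
wrist_force: [-0.1, 2.0, 5.8]
```

```bash

python3 -m pendant '[[[0,0,0,-0.8,0,0,0],[0,0,0,-0.8,0,0,0]]]' | grep -E 'pos|t_force'
python3 -m pendant '[[[0.25,0,0,0,0,0,0],[0.4,0,0,0,0,0,0],[0.7,0,0,0,0,0,0],[1,0,0,0,0,0,0],[1,0,0,0,0,0,0]]]'
python3 -m pendant '[[[1,0,0,0,0,0,0],[1,0,0,-5,0,0,0],[1,0,0,-15,0,0,0],[1,0,0,-35,0,0,0],[1,0,0,-60,0,0,0]]]'
python3 -m pendant '[[[1,0,0,-35,0,0,0],[1,0,0,-60,0,0,0],[1,0,0,-60,0,0,0],[1,0,0,-60,0,0,0]]]'
python3 - <<'E'
from h import *
o,im=snap('wrist','w6.png');os,ims=snap('side','s6.png')
for z in (.0439,.0635): print(z,proj('side',[.5203,-.070,z+.165]),proj('wrist',[.5203,-.0705,z+.165],o))
a=cv2.resize(im[110:260,240:390,::-1],(390,390),interpolation=cv2.INTER_CUBIC)
b=cv2.resize(ims[100:200,290:390,::-1],(390,390),interpolation=cv2.INTER_CUBIC)
cv2.imwrite('pics/c6.png',np.hstack([a,b]))
E
```

```text
eef_pos: [0.5202, -0.069, 0.344]
wrist_force: [0.6, 1.6, 2.2]
time_s: 20.42
eef_pos: [0.5202, -0.069, 0.3438]
eef_rot: [-0.0, 0.727, 0.687, -0.0]
wrist_force: [0.6, 0.4, -0.2]
opening: 0.808
grasp_force: 0.0
time_s: 20.83
eef_pos: [0.5198, -0.0688, 0.404]
eef_rot: [-0.001, 0.727, 0.687, -0.001]
wrist_force: [0.3, -0.0, 0.5]
opening: 0.998
grasp_force: 0.0
time_s: 21.17
eef_pos: [0.5206, -0.0691, 0.467]
eef_rot: [0.002, 0.727, 0.687, 0.001]
wrist_force: [-0.4, 0.0, -1.5]
opening: 0.998
grasp_force: 0.0
0.0439 [351.06810608 122.67914908] [316.45664962 208.8678189 ]
0.0635 [351.22744163 114.6820358 ] [316.45269127 218.41367469]
```

View pics/c6.png

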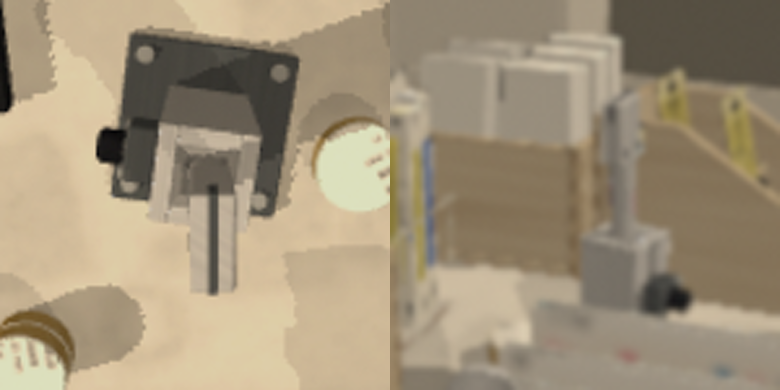

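```bash
python3 -c "
from bench import ctrl
print(ctrl.hand_in())"
```

```text
the job is handed in; nothing more can be done
None
```

The clip-head post now stands in the holder and the job is handed in. The push dropped at the snap and then rose sharply at the stop, and I felt about 7 N at the foot and at most about 18 N on the holder. I then let go and backed the arm clear.

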